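# Tip a settlement tile out of its nest into the kidney dish

### The job

The oblong concrete settlement tile lies flush in its wooden nest with no room for fingers beside it. Press down on the tile's end at the nest's cut-out so that it rocks and stays up, then take it by its raised end and lay it flat, barnacles up, on the floor of the blue kidney dish. Leave the round tile in its own nest.

Things in the scene. Friction and masses are not known exactly. Their poses are not given: they have to be found in the camera images.
- nest: Fixed wooden block 160 (x) x 90 x 49.5 mm high; origin mid-underside, z up. Top pocket 53 wide, x -56.5 to 60; floor a ledge 30.5 mm above table up to x = 2.5, then a well, floor 6 mm up. +x end wall: 44 mm wide cut-out down to 22 mm above table. Press there, on the tile's outermost 20 mm (32 mm tip: centre x = 54; it enters the cut-out), some 10 to 17 mm down, 5 N. It rocks 28 deg and stays.
- tile_center (a point): Centre of the loose oblong concrete tile, 110 (x) x 50 x 18 mm, 0.23 kg, 2 mm barnacles on top; +x toward cut-out, z out of its top. Starts level, top 1 mm below nest rim, centred in nest (1 mm). Once rocked, its -x end stands up to 23 mm above the rim; its long sides are bare above the rim from nest x = -45 to 4 mm: pinch across the 50 mm width from above at x = -28, tips just over the rim.
- dish_floor (a point): Middle of the inner floor (4 mm above the table) of the blue enamel kidney dish: loose, 0.6 kg, 235 mm long (x), about 130 mm wide (y), bent with its hollow side to -y, walls 3 mm thick, 37 mm high over all; z up. Flat floor about 120 mm wide at the middle.
- disc_center (a point): Centre (half-way up) of the round concrete tile, 75 mm across, 18 mm thick, 1 mm below the rim of another fixed wooden block, 110 x 100 x 49.5 mm high. A bystander, to be left there.
Not all that is in view belongs to the job. What is shaped like the part that bears tile_center but orange or red is not meant.

How it is judged (in metres and radians):
On the way:
1. the oblong tile is tipped up by at least 20 degrees while still in its nest (angle between tile_center's own z axis and vertical between 0.35 and 0.7 rad and horizontal distance between tile_center and nest below 0.02 m and z of tile_center in the frame of nest below 0.048 m), for 0.2 s.
At the end, for the whole second after the job is handed in: The oblong tile lies on the floor of the kidney dish, its centre within 70 mm of the middle of the floor, level within 10 degrees with the barnacles up; the dish stands level on the table, and the round tile is within 20 mm of where it was, in its nest (horizontal distance between tile_center and dish_floor below 0.07 m and z of tile_center in the frame of dish_floor between 0.005 and 0.018 m and angle between tile_center's own z axis and vertical below 0.17 rad and angle between dish_floor's own z axis and vertical below 0.1 rad and height (world z) of dish_floor below 0.015 m and distance of disc_center from where it was at the start of the episode below 0.02 m); the robot touches nothing.
It fails at once if the round tile is moved out of place (by 20 mm) (distance of disc_center from where it was at the start of the episode above 0.02 m).
It also fails if it takes over 54 s, if anything falls off the work surface, if the arm or the gripper's body presses on something with over 40 N, if the wrist force passes 120 N, or if a joint passes its speed limit or range.

### The arm

A 6-joint arm with a two-finger parallel gripper is mounted at the origin on the work surface. World frame = base frame: x ahead of the robot, y to its left, z up, the work surface at z = 0. Lengths are in mm, angles in rad, forces in N, time in s.
With the tool pointing down it reaches from about 400 to 925 mm from the base axis. Payload 12.5 kg.
Tool frame: the origin (TCP) lies on the centre line of the jaws, within the pads' length; the fingertips stand 25 mm ahead of it and the grasp point (between the pads) lies 6 mm ahead of it (env.tip_extent is the distance from the TCP to the fingertips, in mm); x points along the fingers, z is the direction in which the jaws open and shut, and the axes are right-handed (so a half turn about x gives the same grasp; the last joint's range is limited). The gripper opens to 95 mm and grips with 3 to 60 N. Pads are 20 mm wide; open, the fingers measure 119 mm over their backs; the gripper's body (75 mm by 180 mm) begins 59 mm behind the grasp point.
Start: joints at [1.029, 0.491, 1.559, -0, 1.092, -0.106], TCP at [263.821, 566.608, 214.361] pointing down, gripper open.
Joint ranges: [-3.1, 3.1], [-0.84, 2.19], [0.05, 2.79], [-1.13, 4.28], [0.06, 2.93], [-2.69, 2.69]. Speed limits (rad/s): [2.22, 2.22, 2.79, 3.14, 3.14, 3.14].

### API

Orientations are given as [roll, pitch, yaw] about the fixed x, y, z axes, in that order (R = Rz(yaw) Ry(pitch) Rx(roll)).
In Python, from cell import env gives the robot as it stands.
- The arm moves only by the tool step_arm, never from a script. Its argument "rows" is a list of rows, each a list of 6 numbers: the shift along the tool's x, y, z in mm, then the turn, a rotation vector about the tool's x, y, z in rad. In form: [[x, y, z, wx, wy, wz], ...]. A call has 1 to 8 rows; each row shifts and turns the pose as measured when the row begins, along the tool's axes as they then stand; what a row does not reach is not made up. A row lasts 1/8 s, in which the tool goes at most 62.5 mm and 10.7 degrees, less where a joint would pass 70% of its speed; a pose out of reach is approached as far as the arm can. A call is refused whole if a number of a shift passes 62.5 or a number of a turn 0.188, either way. A call with a gripper value outside its range is refused whole. "grip" is the finger opening in mm, from 0 to 95.1, set as the call begins (left out, the last holds). The fingers move at their own pace and stop on an object; the grip force is fixed at half the most. Time passes only in rows, so rows that do not move let the fingers close. It gives the time, the measured TCP pose, the force and the opening at its end, in the units of the state.
- env.state(): the state, without advancing time (a new reading comes with each control period).
- env.read_camera(name): name is "scene" or "top" or "wrist"; returns the picture (420x560x3 uint8, red, green, blue); there is no depth.
- env.get_calibration(name): a dict with "fx", "fy", "cx", "cy" (pixels), "pose" (4x4, takes a point from camera to world coordinates); the wrist camera has in their place "hand_eye" (4x4, takes a point from camera to tool coordinates, whose origin is the TCP and whose axes are the tool frame's). Camera axes: x right, y down, z forward; pixel columns grow to the right and rows downward; lengths in mm; the calibration is good to about 2 mm. A picture is of the moment at which its call begins: read the wrist's pose just before it. get_calibration takes no time and is no camera call.
- env.job_done(): hands the job in, once; it reports no verdict.
The state is a dict: "t": time; "joints": joint angles; "qvel": joint speeds; "tau": joint torques, N m; "eef_pos": TCP position; "tcp_rot": TCP orientation; "ft_force": force on the tool from outside, world axes, zero at the start; "moment": the same for the moment, N m; "opening": opening from 0.0 (shut) to 1.0 (fully open).
Only numpy, scipy, OpenCV 4.12 (cv2) and the standard library are available. Lean on these libraries where they do the work, as an engineer would, in place of code of your own. Each camera call takes 0.05 s, during which the arm holds its last target.

## Working session

There is one attempt and no reset: what is moved stays moved. The work goes in short steps, Python scripts to look and compute and a tool call to move; the robot and the scene stay as the last step left them, time stands still between calls to the robot, and variables do not carry over. Pictures are saved under pics/ and viewed, and the job is handed in when it is done.

Besides the shell and the picture viewer there is one more tool, called as name([rows], argument=value, ...), one row to a line, values as JSON. step_arm: Moves the arm, as the interface text tells. Its arguments: {"type":"object","properties":{"rows":{"type":"array","items":{"type":"array","items":{"type":"number"}}},"grip":{"type":"number"}},"required":["rows"]}

```bash
mkdir -p pics; ls
python3 - <<'E'
from cell import env
import cv2
print(env.state())
for n in ("scene","top","wrist"):
    im=env.read_camera(n); cv2.imwrite(f"pics/{n}0.png",im[:,:,::-1])
    c=env.get_calibration(n); print(n,c)
E
```

```text
pics
{'t': 0.0, 'joints': array([ 1.02941007e+00,  4.91578199e-01,  1.55943111e+00,  4.33118939e-05,
        1.09171667e+00, -1.05610841e-01]), 'qvel': array([ 0.0011369 ,  0.00051856, -0.00054849,  0.00091827, -0.00042649,
        0.00055073]), 'tau': array([-3.85728592e-03, -6.12636995e+01, -2.58179176e+01,  6.90784352e-02,
        4.82687261e-02, -9.91495517e-05]), 'eef_pos': array([263.67341163, 566.39514094, 213.75648835]), 'tcp_rot': array([ 3.00210068,  1.56966235, -2.1460837 ]), 'ft_force': array([ 0.66168889,  0.23091896, -0.53766761]), 'moment': array([-0.01504187,  0.02656608, -0.00952593]), 'opening': 0.998506617904019}
scene {'fx': 499.3524503519857, 'fy': 499.3524503519857, 'cx': 283.15085684648943, 'cy': 212.42651400087536, 'pose': array([[ 6.02923675e-01,  4.85815002e-01, -6.32824483e-01,
         1.02734031e+03],
       [ 7.97771756e-01, -3.73674437e-01,  4.73209933e-01,
        -4.37325175e+02],
       [-6.57784825e-03, -7.90158971e-01, -6.12866652e-01,
         6.32274437e+02],
       [ 0.00000000e+00,  0.00000000e+00,  0.00000000e+00,
         1.00000000e+00]])}
t
[... 219 characters left out ...]
e-01,  1.31755075e-02, -1.42342670e-03,
        -8.77583914e+00],
       [-7.28909012e-04, -1.61928163e-01, -9.86802280e-01,
         9.31113991e+02],
       [ 0.00000000e+00,  0.00000000e+00,  0.00000000e+00,
         1.00000000e+00]])}
wrist {'fx': 308.8127716772225, 'fy': 308.8127716772225, 'cx': 278.42915159738027, 'cy': 205.90631814669297, 'hand_eye': array([[-1.97672814e-04, -2.86691715e-01,  9.58022871e-01,
        -1.70942659e+02],
       [-8.94956759e-04, -9.58022455e-01, -2.86691775e-01,
         8.15904652e+01],
       [ 9.99999580e-01, -9.14060214e-04, -6.72016936e-05,
        -4.24183929e-01],
       [ 0.00000000e+00,  0.00000000e+00,  0.00000000e+00,
         1.00000000e+00]])}
```

View pics/scene0.png

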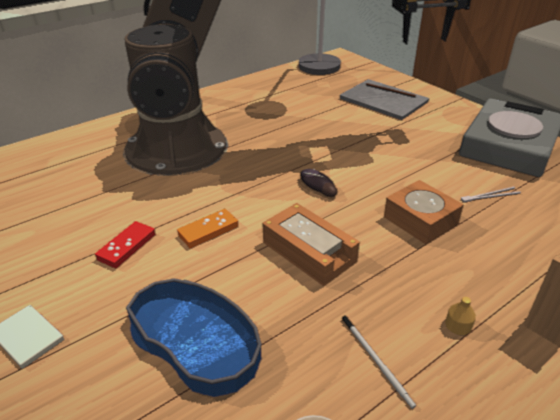

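View pics/top0.png

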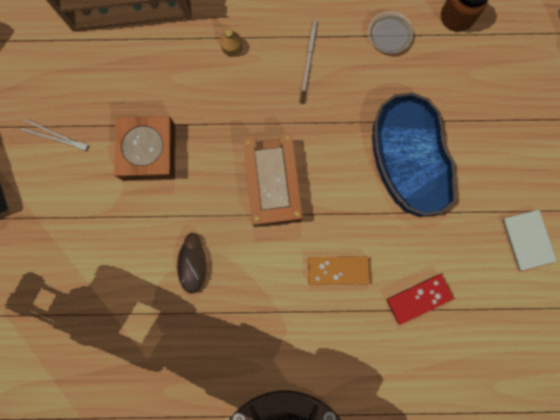

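View pics/wrist0.png

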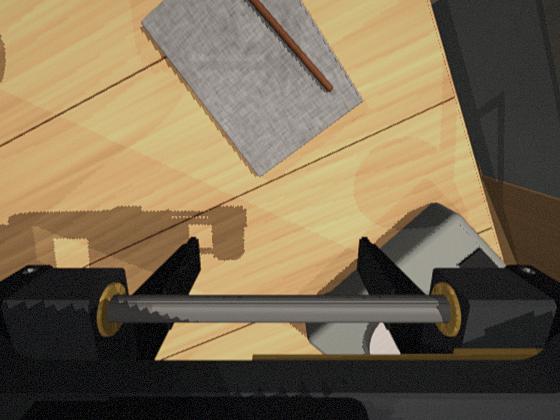

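Run:
```python
import cv2,numpy as np
a=cv2.imread("pics/top0.png")[120:240,230:320]; b=cv2.imread("pics/scene0.png")[195:285,255:365]
a=cv2.resize(a,None,fx=4.5,fy=4.5,interpolation=3)
b=cv2.resize(b,(390,int(90*390/110)),interpolation=3)
c=np.zeros((540,800,3),np.uint8);c[:540,:405]=a[:540,:405];c[:b.shape[0],408:798]=b
cv2.imwrite("pics/crop0.png",c)
```

```text
(no output)
```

View pics/crop0.png

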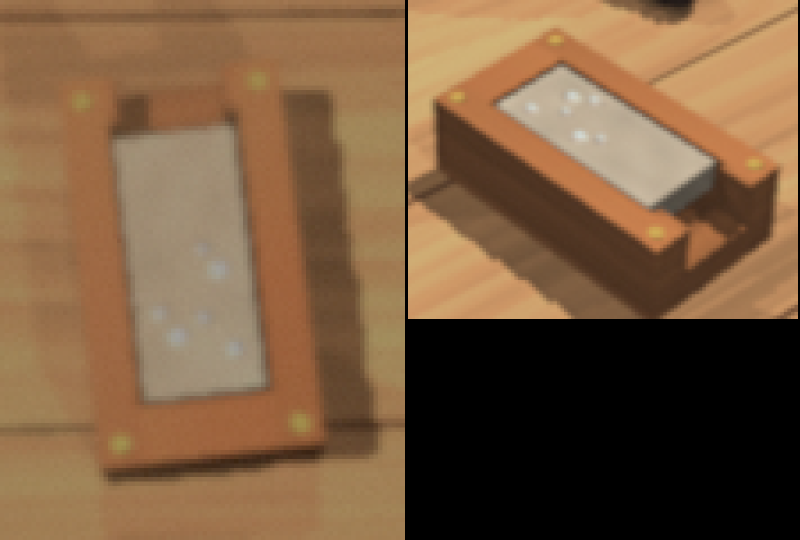

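```bash
cat > h.py <<'E'
import numpy as np,cv2
from cell import env
def ray(cam,uv,z):
    c=env.get_calibration(cam);P=c["pose"];uv=np.atleast_2d(uv).astype(float)
    d=np.c_[(uv[:,0]-c["cx"])/c["fx"],(uv[:,1]-c["cy"])/c["fy"],np.ones(len(uv))]@P[:3,:3].T
    o=P[:3,3]; return o+d*((z-o[2])/d[:,2])[:,None]
def proj(cam,X):
    c=env.get_calibration(cam);P=c["pose"];q=(np.atleast_2d(X)-P[:3,3])@P[:3,:3]
    return np.c_[q[:,0]/q[:,2]*c["fx"]+c["cx"],q[:,1]/q[:,2]*c["fy"]+c["cy"]]
E
python3 - <<'E'
from h import *
np.set_printoptions(precision=1,suppress=True)
S={}
for cam,roi in (("top",(230,120,90,120)),("scene",(255,195,110,90))):
    im=cv2.imread(f"pics/{cam}0.png");x,y,w,h=roi
    hsv=cv2.cvtColor(im,cv2.COLOR_BGR2HSV)[y:y+h,x:x+w]
    I=im[y:y+h,x:x+w].astype(int)
    # screws: yellow hue
    m=((hsv[...,0]>=18)&(hsv[...,0]<=32)&(hsv[...,1]>110)&(hsv[...,2]>100)).astype(np.uint8)
    n,l,st,ce=cv2.connectedComponentsWithStats(m)
    for i in range(1,n):
        if 3<=st[i,4]<=60: print(cam,st[i,4],ce[i]+[x,y],ray(cam,ce[i]+[x,y],49.5)[0])
    # tile: low saturation
    m=((hsv[...,1]<105)&(hsv[...,2]>110)).astype(np.uint8)
    n,l,st,ce=cv2.connectedComponentsWithStats(m);i=1+np.argmax(st[1:,4])
    ys,xs=np.where(l==i);r=cv2.minAreaRect(np.c_[xs,ys].astype(np.float32));
    print(cam,"tile",st[i],r); b=cv2.boxPoints(r)+[x,y]; B=ray(cam,b,48.5);print(B,B.mean(0))
im=cv2.imread("pics/top0.png");hsv=cv2.cvtColor(im,cv2.COLOR_BGR2HSV)
m=cv2.inRange(hsv,(95,90,20),(130,255,255));n,l,st,ce=cv2.connectedComponentsWithStats(m);i=1+np.argmax(st[1:,4]);print("dish",st[i],ce[i])
c=cv2.findContours((l==i).astype(np.uint8),0,1)[0][0][:,0]
W=ray("top",c,37)[:,:2];print(cv2.minAreaRect(W.astype(np.float32)),W.min(0),W.max(0))
E
python3 - <<'E'
import cv2
a=cv2.imread("pics/top0.png")[80:230,355:475]
cv2.imwrite("pics/dish0.png",cv2.resize(a,None,fx=4,fy=4,interpolation=3))
E
```

```text
top 14 [286.7 137.5] [576.  -13.3  49.5]
top 12 [247.7 142.2] [568.   58.5  49.5]
top 23 [231.6 156.8] [540.8  87.9  49.5]
top 14 [231.4 166.7] [522.3  88.3  49.5]
top 22 [315.  175.2] [504.5 -63.8  49.5]
top 8 [233.  184.5] [489.2  85.2  49.5]
top 43 [233.  199.6] [461.5  85.1  49.5]
top 33 [234.6 211.9] [439.1  82.1  49.5]
top 14 [296.3 213.5] [434.7 -28.6  49.5]
top 14 [256.5 218.3] [427.   42.8  49.5]
top 32 [311.  232.9] [399.5 -54.3  49.5]
top tile [  25   27   35   63 1676] ((41.60770034790039, 57.861541748046875), (60.15684509277344, 28.279918670654297), 82.87498474121094)
[[553.8  47.3  48.5]
 [559.8  -4.3  48.5]
 [448.7 -16.4  48.5]
 [443.   34.2  48.5]] [501.3  15.2  48.5]
scene 17 [297.9 201.2] [414.7  57.2  49.5]
scene 4 [290.5 204. ] [413.   40.1  49.5]
scene 7 [296.  205.7] [423.8  45.2  49.5]
scene 5 [257. 212.] [394.1 -26.1  49.5]
scene 4 [255.8 216. ] [402.8 -35.   49.5]
scene 8 [268.5 222. ] [432.1 -26.4  49.5]
scene 9 [352.3 240.9] [565.9  60.2  49.5]
scene 11 [361.7 246.4] [586.6  63.2  49.5]
scene 11 [324.4 260.1] [573.3 -11.4  49.5]
scene 53 [261.7 265.3] [ 519.  -103.    49.5]
scene tile [  25   18   62   41 1145] ((55.11538314819336, 37.07691955566406), (60.184974670410156, 22.188007354736328), 33.6900634765625)
[[449.1 -15.   48.5]
 [418.3  37.8  48.5]
 [550.5  48.   48.5]
 [573.4  -1.1  48.5]] [497.8  17.5  48.5]
dish [ 378   96   74  116 6359] [414.7 153.7]
((545.7880249023438, -248.8647003173828), (223.7975616455078, 121.45108032226562), 11.601239204406738) [ 437.7 -315.1] [ 658.  -183.6]
```

View pics/dish0.png

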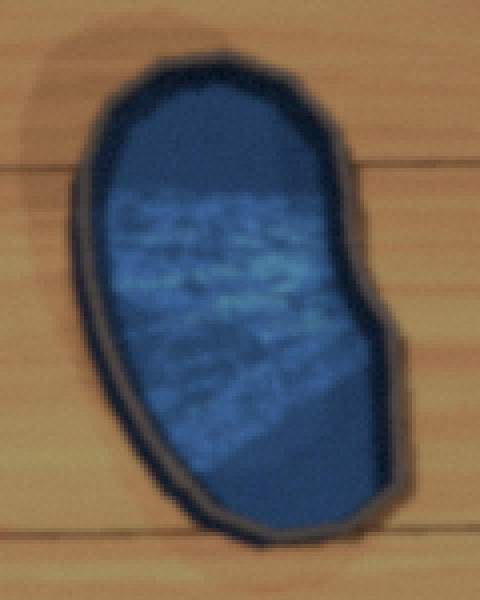

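```bash
cat >> h.py <<'E'
from scipy.spatial.transform import Rotation as Ro
np.set_printoptions(precision=3,suppress=True)
def tool():
    s=env.state(); return np.array(s["eef_pos"]),Ro.from_euler("xyz",s["tcp_rot"]).as_matrix(),s
NC=np.array([500.3,15.7]);NY=0.108
def nest2w(x,y,z):
    c,s=np.cos(NY),np.sin(NY);return np.array([NC[0]+c*x-s*y,NC[1]+s*x+c*y,z])
def target(yaw,tilt=0,flip=1):
    # tool x down (tilted), tool z along flip*(y axis at yaw)
    c,s=np.cos(yaw),np.sin(yaw)
    y=np.array([-s,c,0.])*flip; x=np.array([np.sin(tilt)*c,np.sin(tilt)*s,-np.cos(tilt)])
    return np.c_[x,np.cross(y,x),y]
def delta(p,R):
    q,Q,s=tool()
    print("t %.2f"%s["t"],"pos",q,"F",s["ft_force"],"open",round(s["opening"]*95.1,1),"j",s["joints"])
    print("shift now-tool",Q.T@(p-q),"shift target-tool",R.T@(p-q),"rot",Ro.from_matrix(Q.T@R).as_rotvec())
E
python3 - <<'E'
from h import *
q,Q,s=tool();print(Q)
p=nest2w(54,0,120)
for f in (1,-1): delta(p,target(NY,0,f))
u=[[374.5,152],[445,152]];print("dish rim mid",ray("top",u,37),"floor right edge",ray("top",[[442.5,152.5]],4))
E
```

```text
[[-0.    -0.907  0.422]
 [-0.001  0.422  0.907]
 [-1.     0.    -0.001]]
t 0.15 pos [263.722 566.459 213.905] F [ 0.843  0.059 -0.195] open 95.0 j [ 1.029  0.491  1.559  0.     1.092 -0.106]
shift now-tool [  94.156 -493.182 -371.395] shift target-tool [  93.905 -229.833 -573.05 ] rot [-0.544 -0.001 -0.   ]
t 0.15 pos [263.722 566.459 213.905] F [ 0.843  0.059 -0.195] open 95.0 j [ 1.029  0.491  1.559  0.     1.092 -0.106]
shift now-tool [  94.156 -493.182 -371.395] shift target-tool [ 93.905 229.833 573.05 ] rot [ 2.598 -0.     0.001]
dish rim mid [[ 549.707 -175.996   37.   ]
 [ 547.95  -306.859   37.   ]] floor right edge [[ 555.726 -312.986    4.   ]]
```

step_arm([
  [0,0,0,-0.181,0,0],
  [0,0,0,-0.181,0,0],
  [0,0,0,-0.181,0,0],
  [0,-26,-60,0,0,0],
  [0,-26,-60,0,0,0],
  [0,-26,-60,0,0,0],
  [0,-26,-60,0,0,0],
  [0,-26,-60,0,0,0],
], grip=0)

```text
t: 1.15
eef_pos: [423.4, 295.5, 212.1]
tcp_rot: [2.406, 1.568, -2.174]
ft_force: [0.7, 1.0, -0.8]
opening: 0.213
```

step_arm([
  [0,-26,-60,0,0,0],
  [0,-26,-60,0,0,0],
  [0,-26,-60,0,0,0],
  [0,-10,-50,0,0,0],
  [0,0,0,0,0,0],
  [0,0,0,0,0,0],
])

```text
t: 1.9
eef_pos: [537.4, 81.0, 211.7]
tcp_rot: [2.245, 1.567, -2.34]
ft_force: [0.5, 0.5, -0.8]
opening: 0.007
```

Run:
```python
from h import *
p=nest2w(54,0,120)
delta(p,target(NY,0,1))
im=env.read_camera("wrist");cv2.imwrite("pics/w1.png",im[:,:,::-1])
```

```text
t 1.90 pos [537.43   81.046 211.742] F [ 0.549  0.532 -0.769] open 0.7 j [ 0.029  0.379  1.761 -0.003  1.004 -1.667]
shift now-tool [ 91.849  -9.114 -60.947] shift target-tool [ 91.742 -10.043 -60.963] rot [ 0.019 -0.002 -0.003]
```

View pics/w1.png

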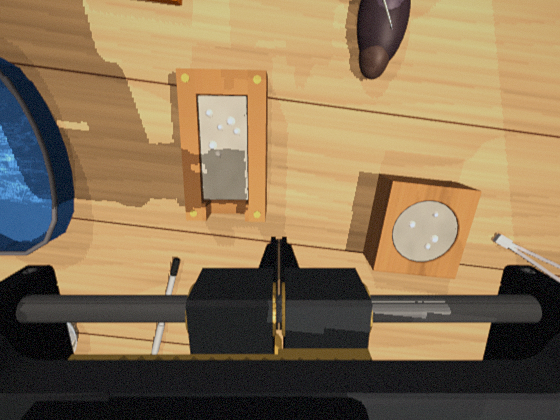

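The wrist view shows the nest with the grey tile (223,148) and its screws at (185,78), (257,79), (193,214) and (256,214). The cut-out is at the near end, and the round tile's block is at (425,230).

```bash
cat >> h.py <<'E'
def wray(uv,z,q=None,Q=None):
    if q is None: q,Q,_=tool()
    c=env.get_calibration("wrist");H=c["hand_eye"];uv=np.atleast_2d(uv).astype(float)
    d=np.c_[(uv[:,0]-c["cx"])/c["fx"],(uv[:,1]-c["cy"])/c["fy"],np.ones(len(uv))]@(Q@H[:3,:3]).T
    o=q+Q@H[:3,3]; return o+d*((z-o[2])/d[:,2])[:,None]
E
python3 - <<'E'
from h import *
im=cv2.imread("pics/w1.png");hsv=cv2.cvtColor(im,cv2.COLOR_BGR2HSV)
P=[]
for u,v in((185,78),(257,79),(193,214),(256,214)):
    s=hsv[v-6:v+7,u-6:u+7];m=((s[...,0]>=20)&(s[...,0]<=34)&(s[...,1]>140))
    ys,xs=np.where(m);P.append([xs.mean()+u-6,ys.mean()+v-6] if len(xs) else [u,v]);print(m.sum(),P[-1])
W=wray(P,49.5);print(W,W.mean(0));f=W[2:].mean(0)-W[:2].mean(0);print(np.arctan2(f[1],f[0]))
E
```

```text
29 [np.float64(184.31034482758622), np.float64(77.41379310344827)]
30 [np.float64(256.43333333333334), np.float64(78.03333333333333)]
16 [np.float64(192.875), np.float64(213.0625)]
11 [np.float64(256.72727272727275), np.float64(214.0909090909091)]
[[433.571 -27.669  49.5  ]
 [424.986  44.168  49.5  ]
 [575.67  -12.193  49.5  ]
 [567.652  59.813  49.5  ]] [500.47  16.03  49.5 ]
0.10885329714689633
```

step_arm([
  [0,-5,-31,0.019,0,0],
  [0,-5,-30,0,0,0],
  [30,0,0,0,0,0],
  [30,0,0,0,0,0],
  [30,0,0,0,0,0],
  [0,0,0,0,0,0],
])

```text
t: 2.7
eef_pos: [553.7, 28.5, 120.8]
tcp_rot: [2.836, 1.569, -1.756]
ft_force: [-0.1, 0.4, -0.0]
opening: 0.007
```

```bash
sed -i 's/NC=.*/NC=np.array([500.4,15.9]);NY=0.1085/' h.py
python3 - <<'E'
from h import *
delta(nest2w(54,0,74),target(NY,0,1))
E
```

```text
t 2.70 pos [553.725  28.496 120.842] F [-0.078  0.374 -0.009] open 0.7 j [-0.067  0.507  1.832 -0.003  0.803 -1.755]
shift now-tool [46.857  0.421 -6.644] shift target-tool [46.842  0.375 -6.748] rot [ 0.011 -0.002 -0.001]
```

Correct sideways, go to contact height (tile top → TCP z ≈ 73.5), then press in small rows.

step_arm([
  [0,0,-7,0.011,0,0],
  [20,0,0,0,0,0],
  [18,0,0,0,0,0],
  [0,0,0,0,0,0],
])

```text
t: 3.2
eef_pos: [557.1, 22.1, 87.4]
tcp_rot: [-2.052, 1.563, -0.371]
ft_force: [-0.2, -0.7, 0.5]
opening: 0.006
```

Run:
```python
from h import *
delta(nest2w(54,0,57),target(NY,0,1))
```

```text
t 3.20 pos [557.057  22.126  87.412] F [-0.231 -0.732  0.466] open 0.5 j [-0.078  0.557  1.856 -0.003  0.721 -1.756]
shift now-tool [30.391  3.205  0.058] shift target-tool [30.412  2.998 -0.055] rot [ 0.002 -0.004  0.007]
```

step_arm([
  [8,3,0,0,0,0.007],
  [5,0,0,0,0,0],
  [4,0,0,0,0,0],
  [4,0,0,0,0,0],
  [4,0,0,0,0,0],
  [4,0,0,0,0,0],
])

```text
t: 3.95
eef_pos: [555.3, 21.6, 59.5]
tcp_rot: [-2.468, 1.565, -0.787]
ft_force: [-0.8, 0.1, -0.9]
opening: 0.003
```

Run:
```python
from h import *
delta(nest2w(54,0,57),target(NY,0,1))
im=env.read_camera("scene");cv2.imwrite("pics/s2.png",cv2.resize(im[150:310,200:420,::-1],None,fx=3.5,fy=3.5))
```

```text
t 3.95 pos [555.329  21.573  59.547] F [-0.772  0.074 -0.855] open 0.2 j [-0.078  0.599  1.877 -0.006  0.662 -1.754]
shift now-tool [2.542 1.229 0.321] shift target-tool [2.547 1.22  0.308] rot [ 0.002 -0.004  0.004]
```

View pics/s2.png

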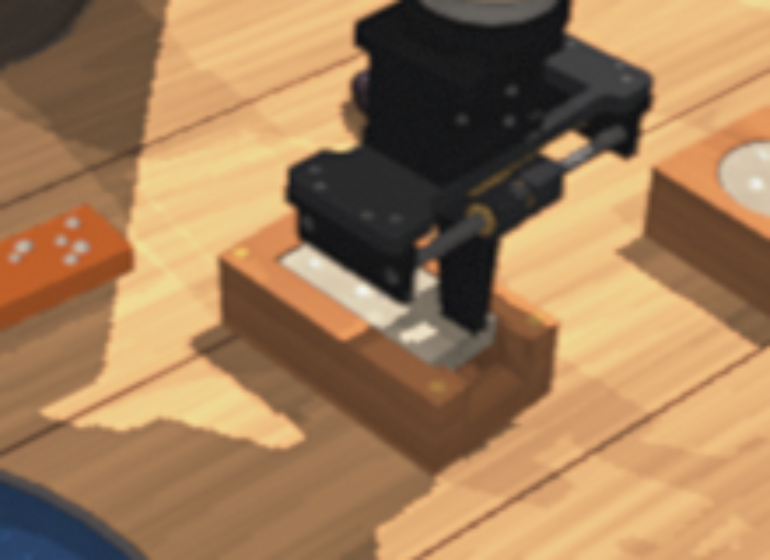

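Run:
```python
from h import *
print(env.tip_extent)
im=env.read_camera("scene");cv2.imwrite("pics/s3.png",cv2.resize(im[205:285,255:365,::-1],None,fx=7,fy=7,interpolation=3))
im=env.read_camera("wrist");cv2.imwrite("pics/w3.png",im[:,:,::-1]);print(env.state()["ft_force"])
```

```text
25.0
[-0.529  0.55   0.285]
```

View pics/s3.png

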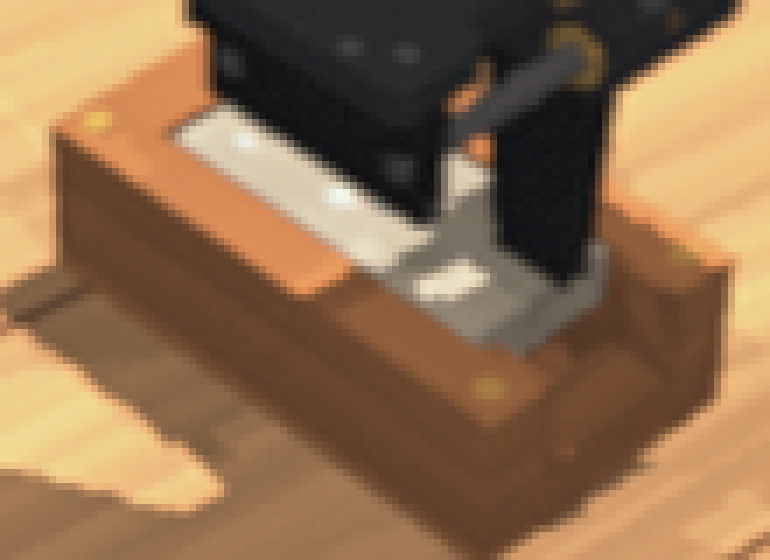

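View pics/w3.png

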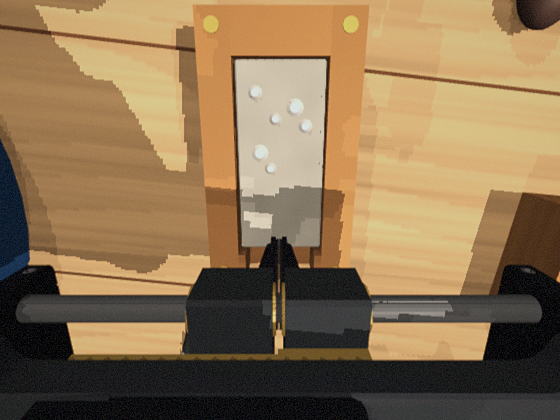

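Run:
```python
from h import *
q,Q,s=tool();print(q,Q)
t=q+Q@[25,0,0]
f=lambda P:(proj("scene",P)-[255,205])*7
print("tip ctr",t,f(t)); print("tip corners",f([q+Q@[25,a,b] for a in(-10,10) for b in(-12,12)]))
print("tile end top level",f([nest2w(55,y,48.5) for y in(-25,25)]),"bottom",f([nest2w(55,y,30.5) for y in(-25,25)]))
a=.27
print("tile pressed 15deg",f([nest2w(2.5+52.5*np.cos(a)+18*np.sin(a),y,30.5-52.5*np.sin(a)+18*np.cos(a)) for y in(-25,25)]))
```

```text
[555.235  21.557  59.576] [[ 0.004 -0.994 -0.11 ]
 [-0.004 -0.11   0.994]
 [-1.    -0.003 -0.004]]
tip ctr [555.324  21.458  34.576] [[535.247 335.426]]
tip corners [[532.585 377.409]
 [596.697 332.574]
 [473.697 338.283]
 [537.836 294.598]]
tile end top level [[470.16  339.844]
 [605.205 247.579]] bottom [[467.178 393.247]
 [600.654 300.513]]
tile pressed 15deg [[476.257 389.234]
 [610.016 296.235]]
```

step_arm([
  [3,0,0,0,0,0],
  [3,0,0,0,0,0],
])

```text
t: 4.35
eef_pos: [555.5, 21.5, 53.6]
tcp_rot: [-2.442, 1.565, -0.762]
ft_force: [-0.7, 0.2, -0.3]
opening: 0.008
```

Run:
```python
from h import *
delta(nest2w(54,0,57),target(NY,0,1))
im=env.read_camera("scene");cv2.imwrite("pics/s4.png",cv2.resize(im[205:285,255:365,::-1],None,fx=7,fy=7,interpolation=3))
H=env.get_calibration("wrist");Hi=np.linalg.inv(H["hand_eye"])
for P in ([25,-10,0],[25,10,0]):
    c=Hi[:3,:3]@P+Hi[:3,3];print(c[0]/c[2]*H["fx"]+H["cx"],c[1]/c[2]*H["fy"]+H["cy"])
```

```text
t 4.35 pos [555.451  21.528  53.571] F [-0.662  0.216 -0.309] open 0.7 j [-0.078  0.608  1.88  -0.006  0.649 -1.754]
shift now-tool [-3.435  1.323  0.353] shift target-tool [-3.429  1.337  0.366] rot [ 0.002 -0.004  0.004]
278.722182700746 251.64633311138667
278.7036874464913 224.49947772263505
```

View pics/s4.png

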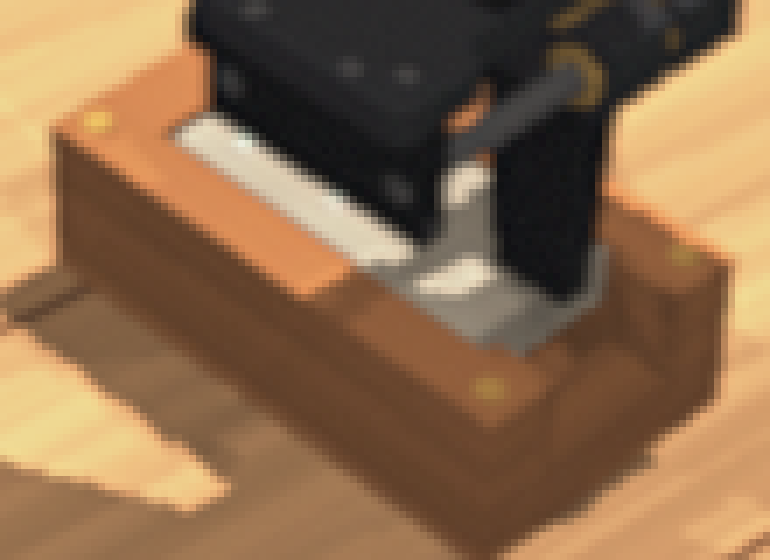

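step_arm([
  [3,0,0,0,0,0],
  [2,0,0,0,0,0],
])

```text
t: 4.65
eef_pos: [555.4, 21.5, 47.9]
tcp_rot: [-2.476, 1.565, -0.796]
ft_force: [0.7, -0.1, -0.2]
opening: 0.005
```

Run:
```python
from h import *
delta(nest2w(54,0,48),target(NY,0,1))
im=env.read_camera("scene");cv2.imwrite("pics/s5.png",cv2.resize(im[205:285,255:365,::-1],None,fx=7,fy=7,interpolation=3))
im=env.read_camera("wrist");cv2.imwrite("pics/w5.png",im[:,:,::-1])
im=env.read_camera("top");cv2.imwrite("pics/t5.png",cv2.resize(im[100:250,210:330,::-1],None,fx=4,fy=4,interpolation=3))
H=env.get_calibration("wrist");Hi=np.linalg.inv(H["hand_eye"])
for P in ([25,10,0],[10,10,0],[0,10,0],[-10,10,0]):
    c=Hi[:3,:3]@P+Hi[:3,3];print(P,c[0]/c[2]*H["fx"]+H["cx"],c[1]/c[2]*H["fy"]+H["cy"])
```

```text
t 4.65 pos [555.369  21.527  47.944] F [ 0.661 -0.079 -0.241] open 0.5 j [-0.078  0.617  1.883 -0.006  0.637 -1.754]
shift now-tool [-0.062  1.254  0.36 ] shift target-tool [-0.056  1.255  0.359] rot [ 0.001 -0.004  0.003]
[25, 10, 0] 278.70369493783414 224.49945820188273
[10, 10, 0] 278.7287390275596 232.72792360049348
[0, 10, 0] 278.7476042590399 238.92626844652546
[-10, 10, 0] 278.7685377702417 245.80416556651744
```

View pics/s5.png

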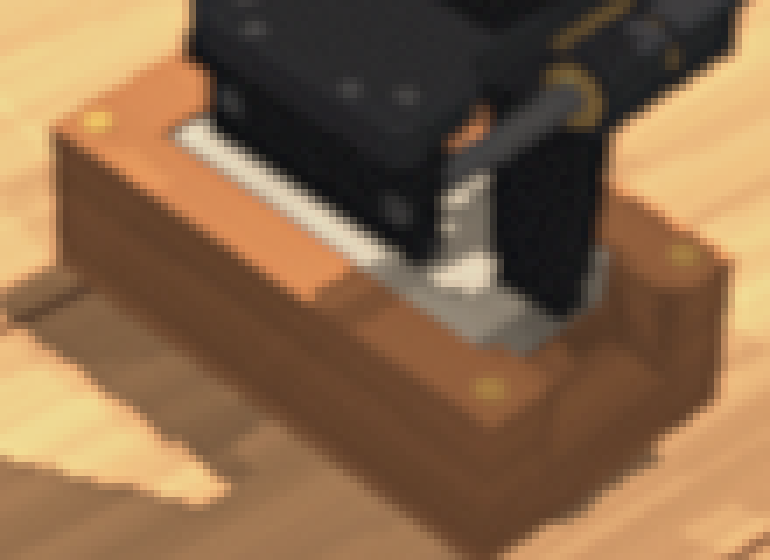

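View pics/w5.png

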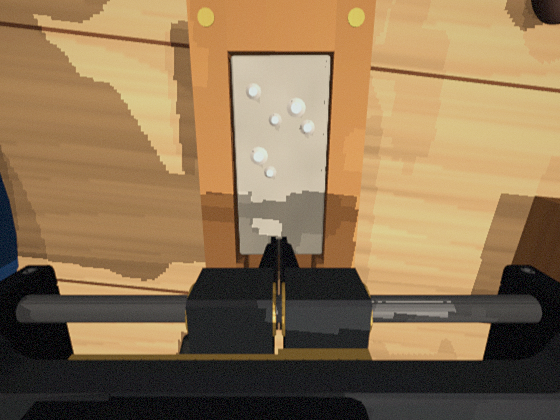

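View pics/t5.png

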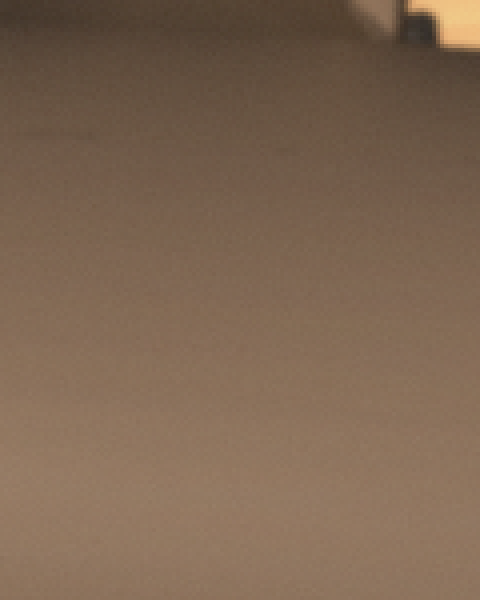

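Run:
```python
from h import *
im=env.read_camera("scene");cv2.imwrite("pics/s6.png",cv2.resize(im[80:290,220:480,::-1],None,fx=2.9,fy=2.8,interpolation=3))
q,Q,s=tool();f=lambda P:(proj("scene",P)-[220,80])*[2.9,2.8]
for L in(25,6,0,-53): print(L,f(q+Q@[L,0,0]),)
print("body corners",f([q+Q@[-53,a,b] for a in(-37,37) for b in(-90,90)]))
```

```text
25 [[322.425 497.658]]
6 [[324.079 475.303]]
0 [[324.61  468.121]]
-53 [[329.504 401.972]]
body corners [[267.735 502.996]
 [476.255 366.124]
 [172.878 440.233]
 [381.754 316.516]]
```

View pics/s6.png

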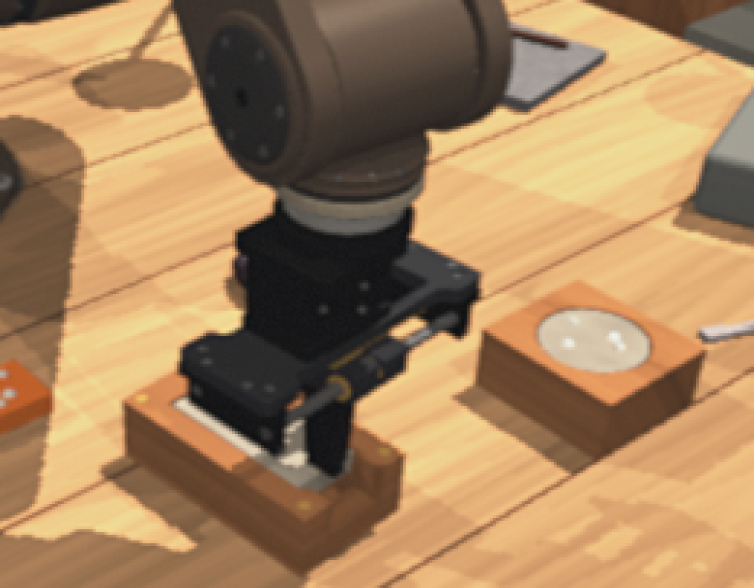

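The pictures disagree with the stated numbers. In both the wrist and scene views the fingertips end about at the reported TCP, not 25 mm ahead of it, and the tile hasn't been touched. I'll go on down in small steps and check by eye and by force.

step_arm([
  [3,0,0,0,0,0],
  [2,0,0,0,0,0],
])

```text
t: 5.1
eef_pos: [555.6, 21.5, 43.1]
tcp_rot: [-2.404, 1.565, -0.723]
ft_force: [-0.4, 0.2, -0.7]
opening: 0.005
```

step_arm([
  [3,0,0,0,0,0],
  [2,0,0,0,0,0],
])

```text
t: 5.35
eef_pos: [555.6, 21.5, 37.7]
tcp_rot: [-2.417, 1.565, -0.736]
ft_force: [-0.4, -0.4, 0.3]
opening: 0.005
```

Run:
```python
from h import *
delta(nest2w(54,0,35),target(NY,0,1))
a=env.read_camera("scene")[205:285,255:365,::-1]
cv2.imwrite("pics/s7.png",cv2.resize(a,None,fx=7,fy=7,interpolation=3))
im=env.read_camera("wrist");cv2.imwrite("pics/w7.png",im[:,:,::-1])
```

```text
t 5.35 pos [555.589  21.482  37.691] F [-0.385 -0.396  0.251] open 0.5 j [-0.078  0.634  1.889 -0.006  0.614 -1.754]
shift now-tool [2.683 1.479 0.442] shift target-tool [2.691 1.469 0.427] rot [ 0.002 -0.004  0.004]
```

View pics/s7.png

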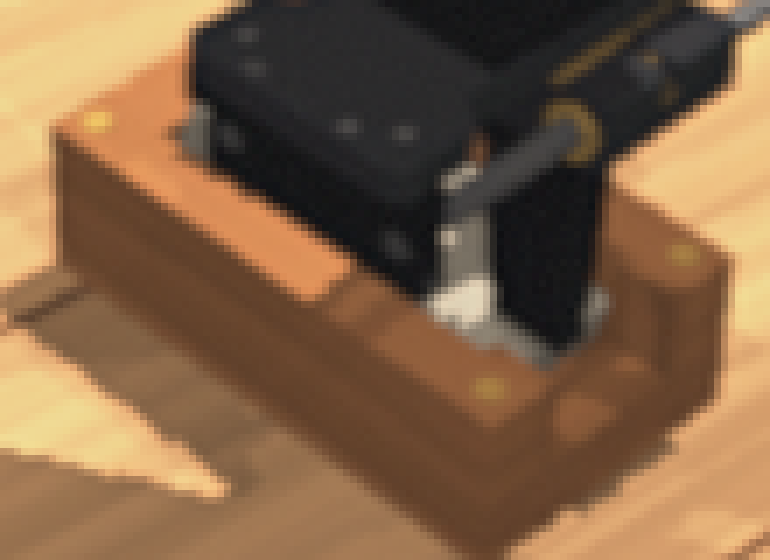

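View pics/w7.png

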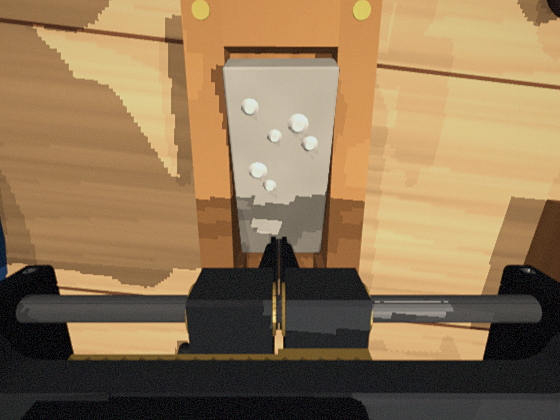

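The tile is now rocking: its far end stands above the rim at wrist (280,65). So the fingertips really do sit near the reported TCP. I'll press a few mm more.

step_arm([
  [3,0,0,0,0,0],
  [2,0,0,0,0,0],
  [0,0,0,0,0,0],
  [0,0,0,0,0,0],
])

```text
t: 5.95
eef_pos: [555.6, 21.5, 32.3]
tcp_rot: [-2.442, 1.565, -0.761]
ft_force: [-0.0, 0.8, -1.1]
opening: 0.005
```

Run:
```python
from h import *
delta(nest2w(54,0,35),target(NY,0,1))
im=env.read_camera("wrist");cv2.imwrite("pics/w8.png",im[:,:,::-1])
```

```text
t 5.95 pos [555.56   21.464  32.318] F [-0.034  0.847 -1.096] open 0.4 j [-0.078  0.643  1.891 -0.006  0.603 -1.754]
shift now-tool [-2.689  1.428  0.433] shift target-tool [-2.682  1.438  0.442] rot [ 0.002 -0.004  0.004]
```

View pics/w8.png

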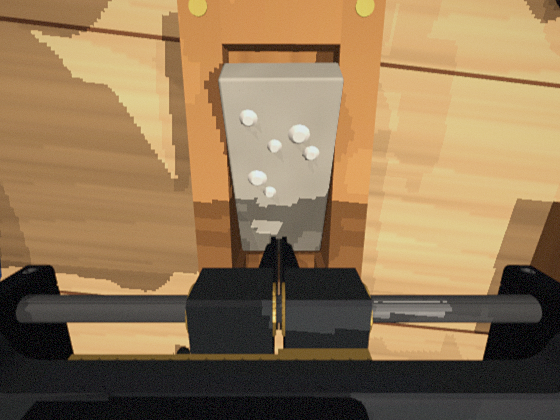

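step_arm([
  [3,0,0,0,0,0],
  [1,0,0,0,0,0],
  [0,0,0,0,0,0],
  [0,0,0,0,0,0],
])

```text
t: 6.5
eef_pos: [555.9, 21.4, 28.9]
tcp_rot: [-2.336, 1.564, -0.655]
ft_force: [-0.2, 0.4, 2.1]
opening: -0.0
```

Run:
```python
from h import *
delta(nest2w(54,0,35),target(NY,0,1))
im=env.read_camera("wrist");cv2.imwrite("pics/w9.png",im[:,:,::-1])
```

```text
t 6.50 pos [555.926  21.418  28.86 ] F [-0.162  0.418  2.072] open -0.0 j [-0.078  0.648  1.893 -0.007  0.595 -1.754]
shift now-tool [-6.151  1.766  0.501] shift target-tool [-6.14   1.797  0.527] rot [ 0.002 -0.005  0.005]
```

View pics/w9.png

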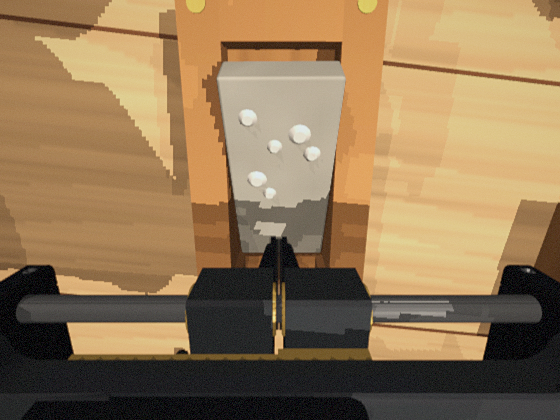

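Force 2 N and the tile no longer turns, so it has reached its stop. I'll retract and check that it stays up.

step_arm([
  [-20,0,0,0,0,0],
  [-60,0,0,0,0,0],
  [-50,0,0,0,0,0],
  [-20,30,0,0,0,0],
  [0,0,0,0,0,0],
], grip=95)

```text
t: 7.18
eef_pos: [524.5, 18.6, 181.9]
tcp_rot: [-2.576, 1.566, -0.895]
ft_force: [0.2, 0.8, -0.9]
opening: 0.473
```

Run:
```python
from h import *
delta(nest2w(-28,0,100),target(NY,0,1))
im=env.read_camera("wrist");cv2.imwrite("pics/w10.png",im[:,:,::-1])
a=env.read_camera("scene")[185:285,245:365,::-1]
cv2.imwrite("pics/s10.png",cv2.resize(a,None,fx=6,fy=6,interpolation=3))
```

```text
t 7.17 pos [524.509  18.632 181.895] F [ 0.22   0.778 -0.876] open 45.0 j [-0.088  0.387  1.844 -0.005  0.907 -1.766]
shift now-tool [81.751 52.487  0.324] shift target-tool [81.895 52.263 -0.105] rot [ 0.001 -0.004  0.003]
```

View pics/w10.png

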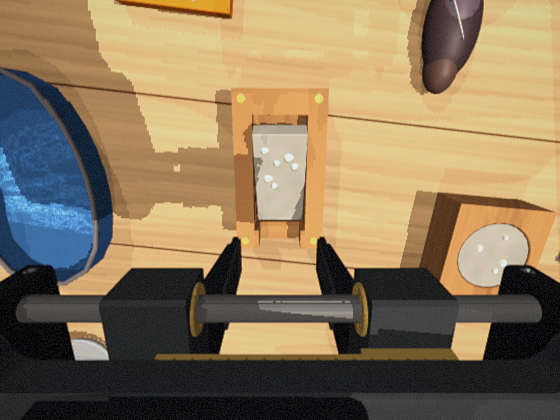

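View pics/s10.png

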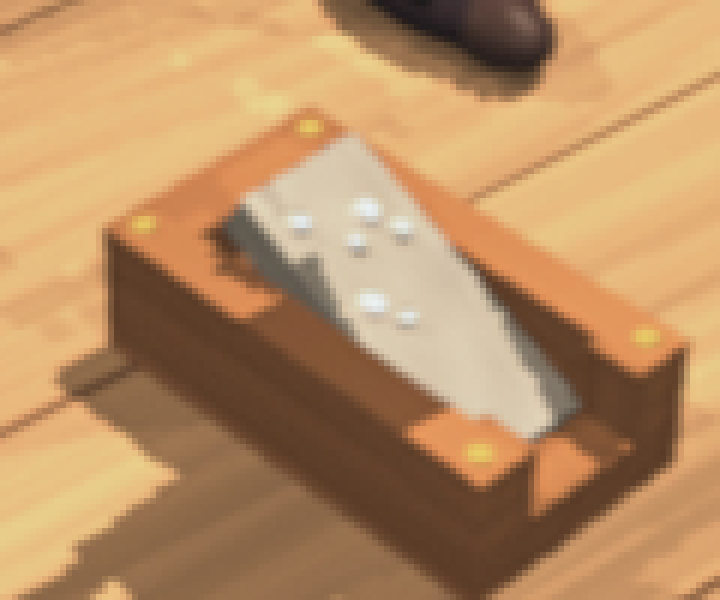

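The tile stays up, tilted about 28°. Next I'll go above nest x = −28 with the jaws open and descend.

step_arm([
  [0,27,0,0,0,0],
  [0,26,0,0,0,0],
  [30,0,0,0,0,0],
  [30,0,0,0,0,0],
  [22,0,0,0,0,0],
  [0,0,0,0,0,0],
], grip=95)

```text
t: 8.02
eef_pos: [473.7, 12.5, 89.9]
tcp_rot: [1.974, 1.565, -2.628]
ft_force: [0.1, 0.4, 0.6]
opening: 0.998
```

Run:
```python
from h import *
delta(nest2w(-28,0,54),target(NY,0,1))
im=env.read_camera("wrist");cv2.imwrite("pics/w11.png",im[:,:,::-1])
a=env.read_camera("scene")[135:285,225:385,::-1]
cv2.imwrite("pics/s11.png",cv2.resize(a,None,fx=4,fy=4,interpolation=3))
```

```text
t 8.03 pos [473.702  12.452  89.92 ] F [0.099 0.429 0.645] open 94.9 j [-0.111  0.468  2.047 -0.006  0.631 -1.787]
shift now-tool [35.924  0.886  0.623] shift target-tool [35.92   1.085  0.537] rot [ 0.001 -0.002 -0.006]
```

View pics/w11.png

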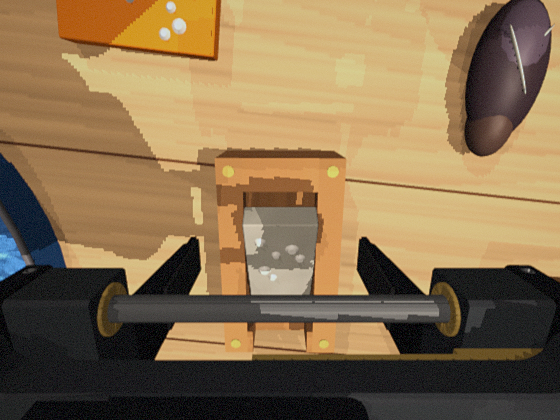

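View pics/s11.png

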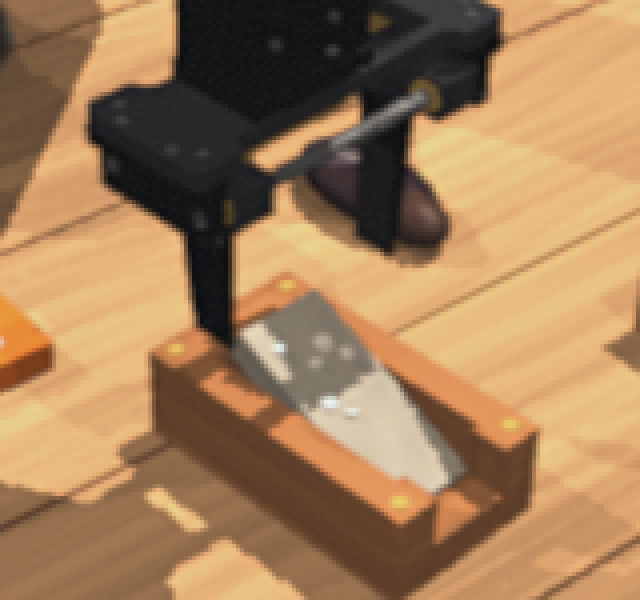

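Run:
```python
from h import *
q,Q,s=tool();f=lambda P:(proj("scene",P)-[225,135])*4
for L in(25,0,-5): print(L,f([q+Q@[L,a,b] for b in(-47.5,-57,47.5,57) for a in (-10,10)]).round().tolist())
```

```text
25 [[236.0, 389.0], [205.0, 368.0], [220.0, 399.0], [189.0, 377.0], [384.0, 298.0], [353.0, 280.0], [398.0, 290.0], [367.0, 271.0]]
0 [[236.0, 345.0], [204.0, 324.0], [220.0, 354.0], [188.0, 333.0], [386.0, 255.0], [355.0, 236.0], [400.0, 247.0], [369.0, 228.0]]
-5 [[236.0, 336.0], [204.0, 315.0], [219.0, 345.0], [188.0, 324.0], [387.0, 246.0], [355.0, 228.0], [401.0, 238.0], [369.0, 220.0]]
```

The fingertip corners in the picture match an extent of about 0 mm, so tip z ≈ TCP z. I'll descend to TCP z ≈ 53, just above the 49.5 mm rim.

step_arm([
  [20,1,0.5,0,0,0],
  [12,0,0,0,0,0],
  [4,0,0,0,0,0],
  [0,0,0,0,0,0],
])

```text
t: 8.62
eef_pos: [475.5, 12.5, 56.9]
tcp_rot: [-2.709, 1.566, -1.028]
ft_force: [0.0, -0.0, 0.4]
opening: 0.999
```

Run:
```python
from h import *
delta(nest2w(-28,0,53),target(NY,0,1))
```

```text
t 8.62 pos [475.509  12.542  56.926] F [ 0.029 -0.003  0.424] open 95.0 j [-0.111  0.528  2.072 -0.007  0.539 -1.786]
shift now-tool [3.918 2.898 0.663] shift target-tool [3.926 2.892 0.643] rot [ 0.002 -0.004  0.002]
```

step_arm([
  [4,3,0.5,0,0,0],
  [0,0,0,0,0,0],
])

```text
t: 8.88
eef_pos: [472.6, 12.7, 53.4]
tcp_rot: [-2.543, 1.566, -0.862]
ft_force: [-0.6, 0.3, 0.0]
opening: 1.0
```

step_arm([
  [0,0,0,0,0,0],
  [0,0,0,0,0,0],
  [0,0,0,0,0,0],
  [0,0,0,0,0,0],
  [0,0,0,0,0,0],
], grip=30)

```text
t: 9.5
eef_pos: [472.8, 12.7, 53.8]
tcp_rot: [-2.448, 1.565, -0.767]
ft_force: [0.9, 0.1, -1.1]
opening: 0.532
```

Run:
```python
from h import *
delta(nest2w(-28,0,53),target(NY,0,1))
a=env.read_camera("scene")[135:285,225:385,::-1]
cv2.imwrite("pics/s12.png",cv2.resize(a,None,fx=4,fy=4,interpolation=3))
```

```text
t 9.50 pos [472.807  12.68   53.843] F [ 0.892  0.068 -1.085] open 50.6 j [-0.111  0.531  2.082 -0.007  0.524 -1.786]
shift now-tool [0.841 0.223 0.218] shift target-tool [0.843 0.22  0.214] rot [ 0.002 -0.004  0.004]
```

View pics/s12.png

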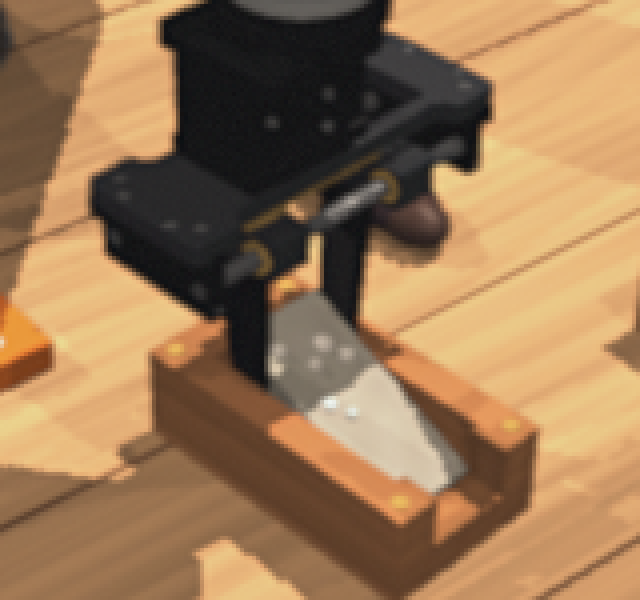

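Gripped at 50.6 mm, matching the tile's width. I'll lift gently.

step_arm([
  [-8,0,0,0,0,0],
  [-15,0,0,0,0,0],
  [-25,0,0,0,0,0],
  [-30,0,0,0,0,0],
  [-30,0,0,0,0,0],
  [0,0,0,0,0,0],
], grip=30)

```text
t: 10.3
eef_pos: [471.1, 13.3, 166.1]
tcp_rot: [-2.972, 1.567, -1.291]
ft_force: [0.2, -0.4, -2.0]
opening: 0.523
```

Run:
```python
from h import *
delta(nest2w(-28,0,160),target(NY,0,1))
a=env.read_camera("scene")[95:275,205:405,::-1]
cv2.imwrite("pics/s13.png",cv2.resize(a,None,fx=3.3,fy=3.3,interpolation=3))
im=env.read_camera("wrist");cv2.imwrite("pics/w13.png",im[:,:,::-1])
```

```text
t 10.30 pos [471.11   13.251 166.138] F [ 0.162 -0.397 -1.98 ] open 49.8 j [-0.11   0.339  1.982 -0.005  0.819 -1.788]
shift now-tool [ 6.141 -1.4   -0.517] shift target-tool [ 6.138 -1.405 -0.538] rot [ 0.002 -0.004  0.001]
```

View pics/s13.png

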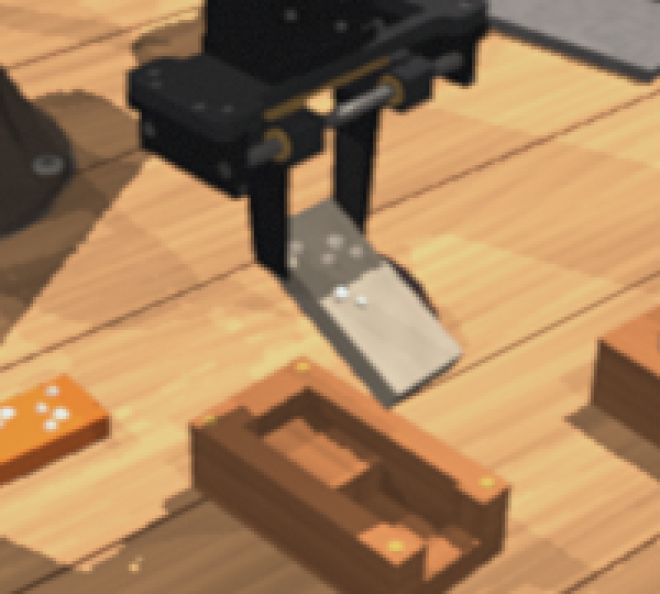

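View pics/w13.png

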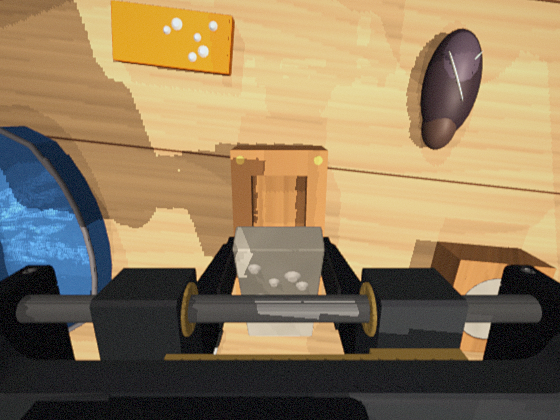

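Run:
```python
from h import *
q,Q,s=tool();c=env.get_calibration("scene");P=c["pose"]
# right long top edge lies in plane tool z=+25 ; bottom front corner left in plane z=-25
def cast(uv,zt):
    uv=np.array(uv)/3.3+[205,95]
    d=P[:3,:3]@[(uv[0]-c["cx"])/c["fx"],(uv[1]-c["cy"])/c["fy"],1];o=P[:3,3]
    n=Q[:,2];t=((q-o)@n+zt)/(d@n);return Q.T@(o+t*d-q)
a=cast((335,200),25);b=cast((462,352),25);print("top edge back,front (tool)",a,b,"len",np.linalg.norm(a-b),"tilt",np.degrees(np.arctan2(b[0]-a[0],-(b[1]-a[1]))))
print("front left top",cast((397,388),-25),"front left bot",cast((392,405),-25))
```

```text
top edge back,front (tool) [-19.017   6.701  25.   ] [ 30.1  -85.33  25.  ] len 104.31834767451105 tilt 28.088764882866446
front left top [ 25.794 -86.516 -25.   ] front left bot [ 37.861 -83.967 -25.   ]
```

step_arm([
  [0,-6,-30,0,0,0],
  [0,-10,-50,0,0,0],
  [0,-10,-50,0,0,0],
  [0,-10,-50,0,0,0],
  [0,-10,-40,0,0,0],
  [0,-10,-20,0,0,0],
  [0,0,0,0,0,0],
], grip=30)

```text
t: 11.28
eef_pos: [550.5, -224.9, 152.5]
tcp_rot: [1.275, 1.552, 2.958]
ft_force: [0.1, -0.2, -2.9]
opening: 0.524
```

step_arm([
  [-5,0,0,0.18,0,0],
  [-5,0,0,0.18,0,0],
  [0,0,0,0.18,0,0],
  [0,0,0,0.18,0,0],
  [0,0,0,0.18,0,0],
  [0,0,0,0.18,0,0],
  [0,0,0,0.18,0,0],
  [0,0,0,0.18,0,0],
])

```text
t: 12.28
eef_pos: [543.7, -215.2, 153.4]
tcp_rot: [2.578, 1.533, 2.779]
ft_force: [-0.6, -0.2, -1.8]
opening: 0.521
```

step_arm([
  [0,0,0,0.18,0,0],
  [0,0,0,0.18,0,0],
  [0,0,0,0.18,0,0],
  [0,0,0,0.18,0,0],
  [0,0,0,0.18,0,0],
  [0,0,0,0.18,0,0],
  [0,0,0,0.18,0,0],
  [0,0,0,0,0,0],
])

```text
t: 13.28
eef_pos: [537.2, -204.9, 145.4]
tcp_rot: [-2.462, 1.517, 2.725]
ft_force: [-0.5, 0.3, -2.2]
opening: 0.524
```

Run:
```python
from h import *
y=0.16-np.pi
delta(np.array([578,-238,150]),target(y,0,1))
delta(np.array([578,-238,150]),target(y,0.35,1))
im=env.read_camera("top");cv2.imwrite("pics/t14.png",im[:,:,::-1])
```

```text
t 13.28 pos [ 537.175 -204.853  145.396] F [-0.454  0.278 -2.218] open 49.8 j [-0.478  0.518  1.723 -0.004  0.954  0.621]
shift now-tool [-7.344 20.959 47.889] shift target-tool [-4.604 35.022 39.228] rot [ 0.315 -0.036  0.04 ]
t 13.28 pos [ 537.175 -204.853  145.396] F [-0.454  0.278 -2.218] open 49.8 j [-0.478  0.518  1.723 -0.004  0.954  0.621]
shift now-tool [-7.344 20.959 47.889] shift target-tool [-16.334  31.32   39.228] rot [ 0.317  0.019 -0.307]
```

View pics/t14.png

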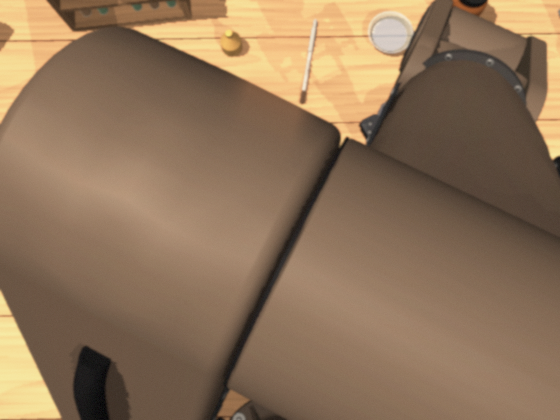

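step_arm([
  [0,0,0,0.158,0.01,-0.153],
  [0,0,0,0.158,0.01,-0.153],
  [0,0,0,0,0,0],
  [0,0,0,0,0,0],
])

```text
t: 13.82
eef_pos: [536.0, -203.6, 144.3]
tcp_rot: [-1.628, 1.262, -2.975]
ft_force: [0.1, -0.3, -1.8]
opening: 0.523
```

Run:
```python
from h import *
y=0.16-np.pi
R=target(y,0.35,1)
delta(np.array([578,-238,110]),R)
im=env.read_camera("wrist");cv2.imwrite("pics/w15.png",im[:,:,::-1])
a=env.read_camera("scene")[150:400,80:340,::-1]
cv2.imwrite("pics/s15.png",cv2.resize(a,None,fx=2.4,fy=2.4,interpolation=3))
```

```text
t 13.82 pos [ 535.986 -203.577  144.349] F [ 0.112 -0.259 -1.813] open 49.7 j [-0.4    0.606  1.589 -0.175  1.214  1.03 ]
shift now-tool [21.877 42.057 43.39 ] shift target-tool [19.925 45.59  40.677] rot [ 0.063  0.003 -0.041]
```

View pics/w15.png

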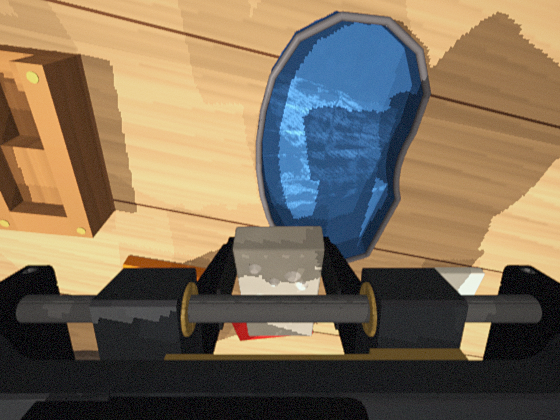

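View pics/s15.png

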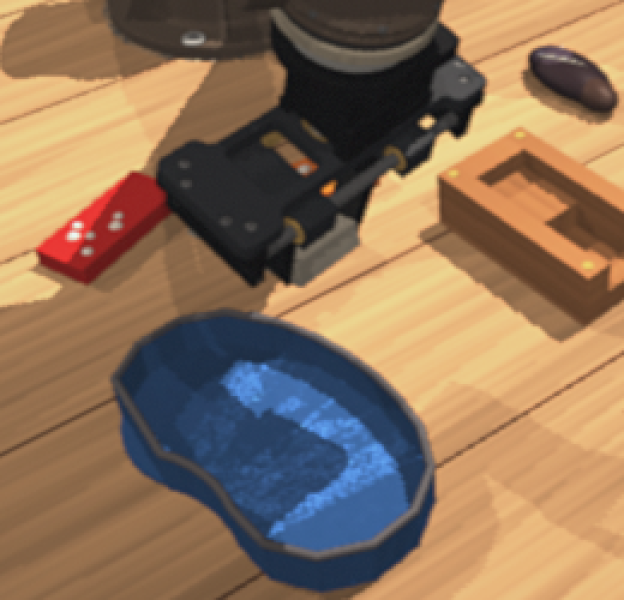

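Run:
```python
from h import *
im=cv2.imread("pics/w15.png")
# rim outer key points read from picture: left, top, right, hollow
for n,p in dict(top=(340,13),left=(259,160),right=(428,85),hollow=(390,160),leftupper=(275,75),rightlow=(400,200)).items(): print(n,wray([p],37)[0])
```

```text
top [ 660.051 -216.975   37.   ]
left [ 540.554 -183.484   37.   ]
right [ 630.496 -296.705   37.   ]
hollow [ 566.138 -294.677   37.   ]
leftupper [ 612.051 -182.463   37.   ]
rightlow [ 529.57  -321.008   37.   ]
```

step_arm([
  [0,23,20,0.063,0.003,-0.041],
  [0,22,20,0,0,0],
  [15,0,0,0,0,0],
  [0,0,0,0,0,0],
])

```text
t: 14.42
eef_pos: [579.1, -237.2, 116.2]
tcp_rot: [-1.575, 1.225, -2.984]
ft_force: [0.3, 0.4, -2.1]
opening: 0.522
```

Run:
```python
from h import *
y=0.16-np.pi
R=target(y,0.35,1)
delta(np.array([578,-238,60]),R)
```

```text
t 14.43 pos [ 579.146 -237.181  116.216] F [ 0.281  0.423 -2.109] open 49.6 j [-0.414  0.72   1.445 -0.193  1.277  1.079]
shift now-tool [53.308 17.887  0.7  ] shift target-tool [53.24  18.091  0.626] rot [ 0.002 -0.001 -0.004]
```

step_arm([
  [18,6,0,0,0,0],
  [18,6,0,0,0,0],
  [17,6,0.5,0,0,0],
  [0,0,0,0,0,0],
])

```text
t: 14.92
eef_pos: [577.0, -237.0, 56.8]
tcp_rot: [-1.578, 1.225, -2.986]
ft_force: [-0.7, -0.1, -2.3]
opening: 0.522
```

Run:
```python
from h import *
y=0.16-np.pi
R=target(y,0.35,1)
delta(np.array([578,-238,25]),R)
a=env.read_camera("scene")[230:400,110:310,::-1]
cv2.imwrite("pics/s16.png",cv2.resize(a,None,fx=3.4,fy=3.4,interpolation=3))
im=env.read_camera("wrist");cv2.imwrite("pics/w16.png",im[:,:,::-1])
```

```text
t 14.93 pos [ 576.956 -237.032   56.797] F [-0.72  -0.132 -2.339] open 49.7 j [-0.415  0.786  1.487 -0.2    1.17   1.099]
shift now-tool [29.613 11.604  1.199] shift target-tool [29.568 11.726  1.122] rot [ 0.003 -0.001 -0.004]
```

View pics/s16.png

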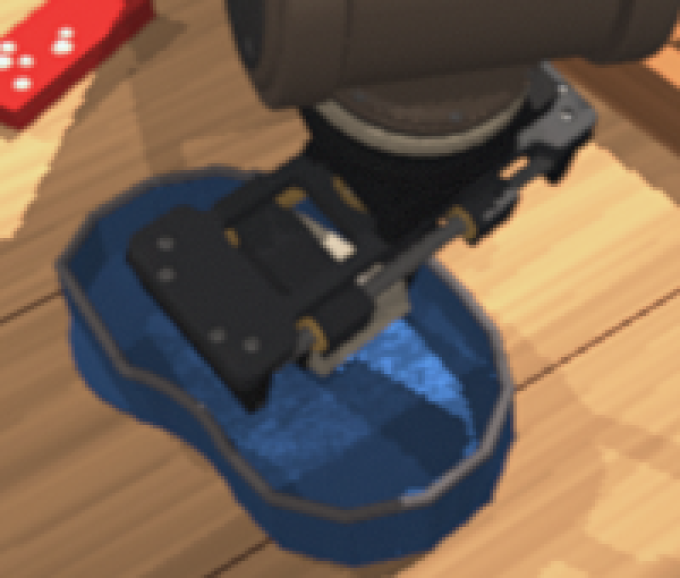

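View pics/w16.png

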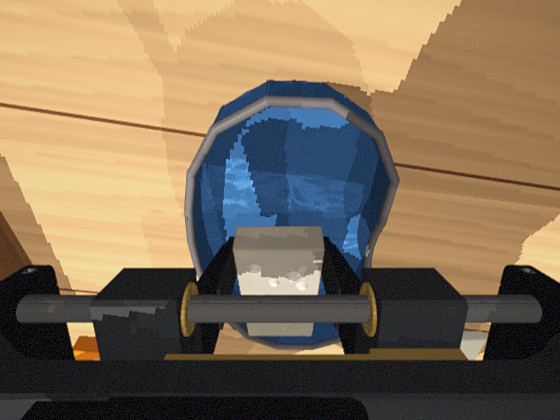

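step_arm([
  [15,6,0.5,0,0,0],
  [12,5,0.5,0,0,0],
  [3,1,0,0,0,0],
  [0,0,0,0,0,0],
])

```text
t: 15.52
eef_pos: [579.7, -238.3, 24.5]
tcp_rot: [-1.571, 1.228, -2.979]
ft_force: [-0.1, -0.5, -2.3]
opening: 0.523
```

step_arm([
  [3,1,0,0,0,0],
  [0,0,0,0,0,0],
])

```text
t: 15.78
eef_pos: [579.9, -238.6, 22.1]
tcp_rot: [-1.569, 1.229, -2.977]
ft_force: [-1.9, -0.3, -0.4]
opening: 0.524
```

Run:
```python
from h import *
y=0.16-np.pi
R=target(y,0.35,1)
delta(np.array([578,-238,15]),R)
im=env.read_camera("wrist");cv2.imwrite("pics/w17.png",im[:,:,::-1])
a=env.read_camera("scene")[230:400,110:310,::-1]
cv2.imwrite("pics/s17.png",cv2.resize(a,None,fx=3.4,fy=3.4,interpolation=3))
```

```text
t 15.78 pos [ 579.881 -238.586   22.064] F [-1.915 -0.323 -0.378] open 49.9 j [-0.416  0.832  1.495 -0.207  1.113  1.112]
shift now-tool [ 7.244  0.711 -0.888] shift target-tool [ 7.24   0.766 -0.878] rot [ 0.002  0.002 -0.008]
```

View pics/s17.png

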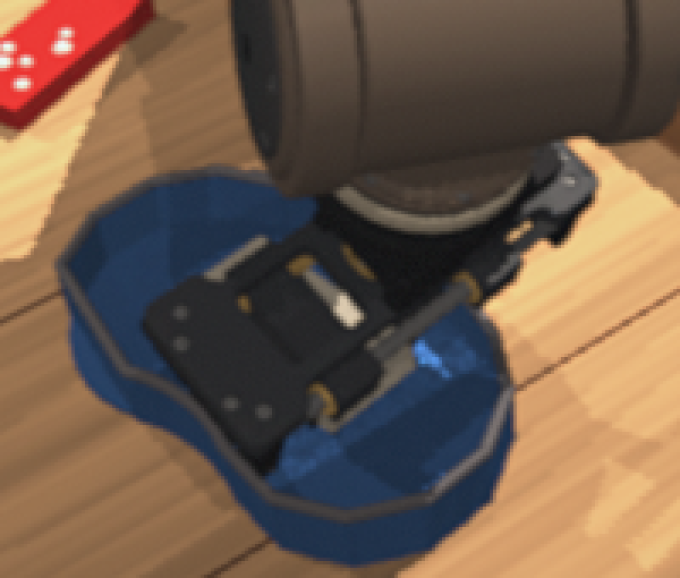

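Contact: the carried weight is coming off. I'll lower a bit more to reduce the drop.

step_arm([
  [3,1,0,0,0,0],
  [3,1,0,0,0,0],
])

```text
t: 16.12
eef_pos: [580.7, -238.9, 16.4]
tcp_rot: [-1.564, 1.231, -2.972]
ft_force: [2.6, -0.1, 1.9]
opening: 0.519
```

Run:
```python
from h import *
y=0.16-np.pi
R=target(y,0.35,1)
delta(np.array([578,-238,15]),R)
im=env.read_camera("wrist");cv2.imwrite("pics/w18.png",im[:,:,::-1])
```

```text
t 16.12 pos [ 580.696 -238.928   16.445] F [ 2.641 -0.148  1.887] open 49.4 j [-0.416  0.839  1.496 -0.208  1.101  1.115]
shift now-tool [ 2.196 -1.886 -1.356] shift target-tool [ 2.219 -1.866 -1.346] rot [ 0.002  0.003 -0.01 ]
```

View pics/w18.png

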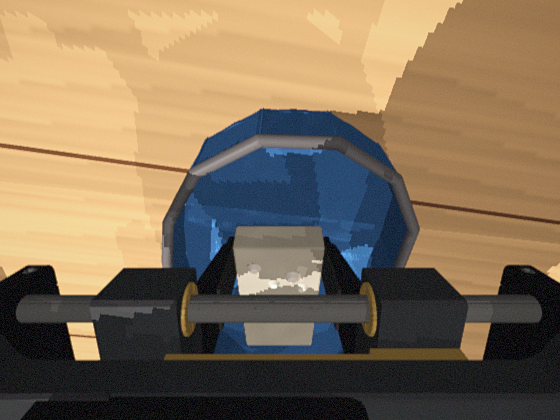

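step_arm([
  [0,0,0,0,0,0],
  [0,0,0,0,0,0],
  [0,0,0,0,0,0],
], grip=66)

```text
t: 16.55
eef_pos: [580.0, -238.6, 15.6]
tcp_rot: [-1.568, 1.23, -2.976]
ft_force: [-0.3, -0.2, -0.8]
opening: 0.691
```

Run:
```python
from h import *
y=0.16-np.pi
delta(np.array([578,-238,15]),target(y,0.35,1))
im=env.read_camera("wrist");cv2.imwrite("pics/w19.png",im[:,:,::-1])
```

```text
t 16.55 pos [ 579.994 -238.636   15.57 ] F [-0.346 -0.244 -0.753] open 65.7 j [-0.416  0.84   1.497 -0.208  1.101  1.115]
shift now-tool [ 1.16  -1.567 -0.951] shift target-tool [ 1.175 -1.558 -0.946] rot [ 0.002  0.002 -0.009]
```

View pics/w19.png

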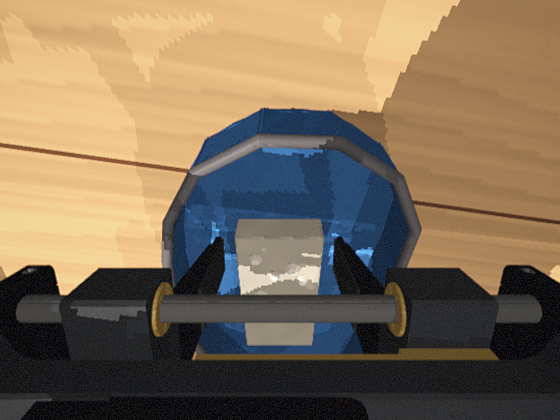

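The fingers are clear on both sides and the forces are about zero. I'll retract, then look with the top camera.

step_arm([
  [-15,-5,0,0,0,0],
  [-30,-10,0,0,0,0],
  [-50,-10,0,0,0,0],
  [-50,-10,0,0,0,0],
  [-40,0,30,0,0,0],
  [0,0,60,0,0,0],
  [0,0,60,0,0,0],
  [0,0,60,0,0,0],
])

```text
t: 17.6
eef_pos: [645.2, -441.5, 220.0]
tcp_rot: [-1.556, 1.236, -2.959]
ft_force: [0.9, -0.3, 0.6]
opening: 0.692
```

Run:
```python
from h import *
print(env.state())
im=env.read_camera("top");cv2.imwrite("pics/t20.png",im[:,:,::-1])
im=env.read_camera("scene");cv2.imwrite("pics/s20.png",im[:,:,::-1])
```

```text
{'t': 17.6, 'joints': array([-0.603,  0.86 ,  0.857, -0.236,  1.663,  0.806]), 'qvel': array([-0.434,  0.564, -1.219, -0.114,  0.527, -0.566]), 'tau': array([  1.709, -92.098, -23.285,  -0.504,  -0.095,   0.929]), 'eef_pos': array([ 645.225, -441.476,  219.965]), 'tcp_rot': array([-1.556,  1.236, -2.959]), 'ft_force': array([ 0.895, -0.287,  0.56 ]), 'moment': array([-0.06 , -0.034,  0.011]), 'opening': 0.6916308547694541}
```

View pics/t20.png

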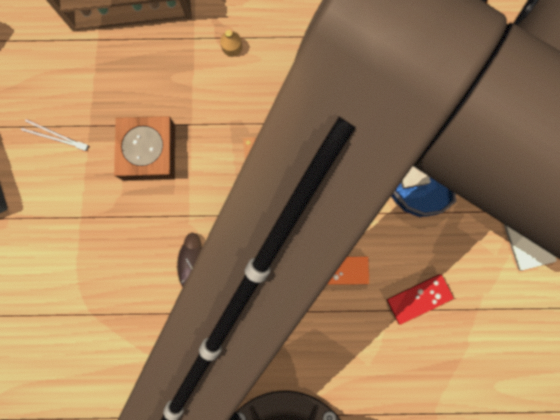

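View pics/s20.png

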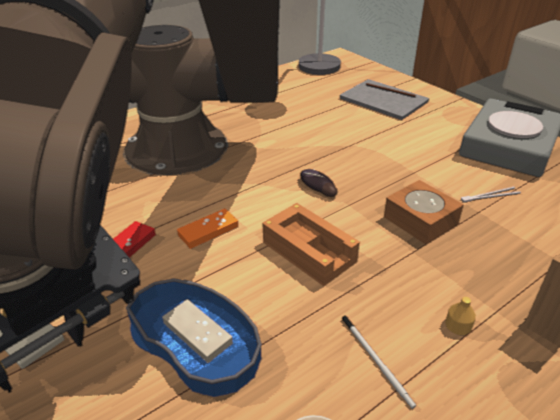

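step_arm([
  [0,0,0,0,0,0],
  [0,0,0,0,0,0],
])

```text
t: 17.95
eef_pos: [643.4, -444.9, 218.8]
tcp_rot: [-1.556, 1.235, -2.965]
ft_force: [0.4, 0.4, 0.9]
opening: 0.693
```

Run:
```python
from h import *
im=env.read_camera("scene")[:,:,::-1].copy();cv2.imwrite("pics/s21.png",cv2.resize(im[265:405,115:275],None,fx=4,fy=4,interpolation=3))
hsv=cv2.cvtColor(im,cv2.COLOR_BGR2HSV);m=np.zeros(hsv.shape[:2],np.uint8)
m[285:375,150:245]=((hsv[285:375,150:245,1]<90)&(hsv[285:375,150:245,2]>130))
n,l,st,ce=cv2.connectedComponentsWithStats(m);i=1+np.argmax(st[1:,4]);ys,xs=np.where(l==i)
W=ray("scene",np.c_[xs,ys],22)[:,:2].astype(np.float32);print(st[i],cv2.minAreaRect(W))
d=cv2.inRange(hsv,(95,90,20),(130,255,255));print(env.state()["qvel"].max())
```

```text
[ 167  300   65   57 1841] ((543.244384765625, -245.01815795898438), (111.78004455566406, 51.22703170776367), 9.24077033996582)
0.0068114225153469805
```

View pics/s21.png

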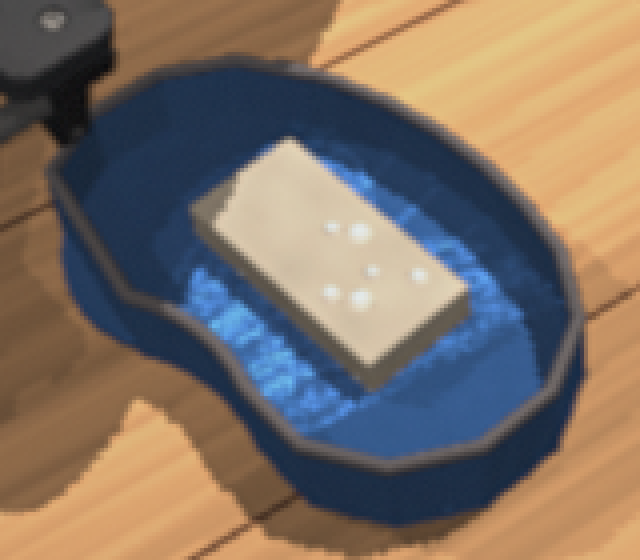

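The tile lies flat in the dish with the barnacles up. On the plane z = 22 it measures 112 × 51 mm, centred at (543,−245), a few mm from the middle of the floor. The gripper is well clear, so I'm handing in.

```bash
python3 -c "
from cell import env
print(env.job_done())"
```

```text
the job is handed in; nothing more can be done
None
```

I rocked the oblong tile up by pressing at the cut-out. It stayed up at about 28°, measured after the lift. I then pinched it by its raised end, carried it over, turned it half round and laid it in the blue kidney dish. I handed the job in at about 18 s; it reports no verdict.

**Last checks:**
- **Tile:** in the last picture it lies flat with barnacles up, centred at about (543, −245). That is within about 6 mm of my estimate of the middle of the dish floor (548, −241). Its outline on the plane of a flat-lying tile's top (z = 22) measures 112 × 51 mm against the true 110 × 50 mm, so it is level.
- **Dish and round tile:** the dish stands level, and the round tile looks unmoved in its nest in the top and scene views. I judged both by eye and did not measure them.
- **Robot:** the gripper was clear of everything and the arm was at rest.

**Disagreement:** the fingertips are not 25 mm ahead of the TCP as stated. In the pictures and at contact they sit about at the reported TCP, so I used that for the press, pinch and release heights.

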